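Build up the milling arbor in its tightening fixture

TASK

Build up the stub milling arbor that stands upright in the green tightening fixture: slide on first the short spacing collar, then the toothed cutter, then the flanged bush (flange down), each with its keyway over the arbor's key and fully home, flat on the piece below. Nobody has measured which way the key faces, so feel for it: rest the piece on the end of the key with a light hand, turn it until it drops over the key, and never force or hammer a piece down. Leave the long collar, the nut and everything else on the bench where they lie.

Things in the scene. Friction and masses are not known exactly. Their poses are not given: they have to be found in the camera images.
- fixture: Green cast tool-holder tightening fixture, fixed to the bench: base plate 130 x 110 x 12 mm, round column 78 mm across, on it the arbor's grooved flange (63 mm across, top 80 mm above the bench). Origin: centre of its underside. z up, on the arbor's axis; its x axis is the middle direction of the key (see key_level). The arbor is locked in it and does not turn or yield.
- seat (a point): Centre of the arbor's shoulder face, on the arbor's axis, 100 mm above the bench; axes as the fixture's. The shoulder (hub) is 38 mm across and stands 20 mm above the flange. From this face rise the plain round spigot, 22 mm across and 41 mm high, a 3 mm chamfer, and a thread stub 16 mm across whose top is 56 mm above this face.
- key_level (a point): Point on the arbor's axis 37 mm above seat, level with the key's upper end; axes as the fixture's. The one key, 6 mm wide, runs from the shoulder face up to here on one side of the spigot, its outer face 14.5 mm from the axis; above it the spigot is plain. Which way the key faces is NOT measured: anywhere within 1.0 rad either side of the fixture's x axis.
- spacer_mid (a point): Short spacing collar: plain steel ring 40 mm across, 20 mm high, bore 23.6 mm (0.8 mm play all round on the spigot), about 0.12 kg, lying flat on the bench. The point is at its centre, half-way up; z is its axis. A keyway, 8.5 mm wide and 16 mm deep from the axis, runs down the bore on the side of its own +x axis. Fully home, this point is 10 mm above seat. It passes the key if within 0.09 rad of it.
- cutter_mid (a point): Side milling cutter: toothed dark steel disc, 60 mm across where gripped, 10 mm thick, same bore and keyway (on the side of its own +x axis), about 0.19 kg, lying flat on the bench. The point is at its centre, half-way up; z is its axis. Fully home on the spacing collar, this point is 25 mm above seat.
- bush_mid (a point): Flanged bush: steel, 18 mm high: a flange 50 mm across and 6 mm thick at the bottom, above it a neck 38 mm across and 12 mm high to be gripped; same bore and keyway (on the side of its own +x axis), about 0.15 kg, standing on its flange on the bench. The point is at its centre, 9 mm above its underside; z is its axis. Fully home on the cutter, this point is 39 mm above seat.
- long_collar_mid (a point): Long spacing collar, not wanted: like the short one, 40 mm across, but 38 mm high. The point is at its centre, half-way up.
- nut: Dark hexagon nut of the arbor, 24 mm across flats, 13 mm high, loose on the bench, to be left. Origin: centre of its underside.
- wrench: Open-ended steel wrench, about 180 mm long, lying along its own x axis, to be left. Origin: under its middle.
- engraver: Black hand-held rotary engraver, 195 mm long, 48 mm thick, lying along its own x axis, to be left. Origin: under its middle.
- glass1: Drinking glass, 68 mm across, 100 mm high, to be left. Origin: centre of its underside.
- glass2: Another such drinking glass, to be left. Origin: centre of its underside.
- marker: Black marker pen, 138 mm long, 13 mm thick, lying along its own x axis, to be left. Origin: under its middle.
There are look-alikes about, which are no part of the job. Of the things shaped like the part that bears cutter_mid, the dark steel one is meant.

How it is judged:
By the outcome, as a careful person would: the job done as asked, in the order asked, and still so for the second after the job is handed in, with the robot touching nothing.
It also fails if it takes over 70 s, if anything falls off the work surface, if the arm or the gripper's body presses on something with over 40 N, if the wrist force passes 120 N, or if a joint passes its speed limit or range.

ROBOT

A 6-joint arm with a two-finger parallel gripper is mounted at the origin on the work surface. World frame = base frame: x ahead of the robot, y to its left, z up, the work surface at z = 0. Lengths are in m, angles in rad, forces in N, time in s.
With the tool pointing down it reaches from about 0.275 to 0.825 m from the base axis. Payload 4.9 kg.
Tool frame: the origin (TCP) lies midway between the tips of the shut fingers; the grasp point (between the pads) lies 19 mm behind it (grip_point_offset is the distance from the TCP to the grasp point, in m); z points along the fingers, y is the line along which they close (so a half turn about z gives the same grasp; the last joint's range is limited). The gripper opens to 85 mm and grips with 20 to 120 N. Pads are 22 mm wide; open, the fingers measure 114 mm over their backs; the gripper's body (76 mm by 85 mm) begins 54 mm behind the grasp point. The pads swing forward as they close: fully open they stand 13 mm farther back than shut.
Start: joints at [1.182, 0.326, -0.193, 1.052, 0, 1.437], TCP at [0.139, 0.532, 0.231] pointing down, gripper open.
Joint ranges: [-2.65, 2.65], [-0.97, 1.79], [-1.3, 1.35], [-1.93, 2.1], [-1.47, 1.37], [-3.14, 3.14]. Speed limits (rad/s): [2.57, 2.57, 3.14, 3.14, 3.14, 3.14].

INTERFACE

Orientations are given as a rotation vector (axis times angle).
In Python, from cell import * gives the robot as it stands. Calls block until the motion is done:
- movep(position, orientation): joint-space move of the TCP to a pose.
- move_l(position, velocity=0.15, rot=None, until_force=None): straight line of the TCP; rot=None keeps the orientation; velocity is the mean speed in m/s. With until_force (N) it stops when the force on the tool has changed by that much, and returns True; else False.
- set_joints(angles): joint-space move.
- let_go() and grab(newtons=None): open the fingers fully, or close them until they stop; newtons is the grip in N (None keeps the last).
- sleep(seconds).
- ik(position, orientation): joint angles nearest the present ones, or None.
- get_state(): the state.
- grab_frame(name): name is "side" or "top" or "wrist"; returns a dict with "img" (420x560x3 uint8, red, green, blue), "fx", "fy", "cx", "cy" (pixels), "cam_to_world" (4x4, takes a point from camera to world coordinates); the wrist camera has in their place "T_tool_cam" (4x4, takes a point from camera to tool coordinates, whose origin is the TCP and whose axes are the flange's). Camera axes: x right, y down, z forward; pixel columns grow to the right and rows downward; lengths in m; the calibration is good to about 2 mm. A picture is of the moment at which its call begins: read the wrist's pose just before it. There is no depth.
A pose or a line that the arm cannot do raises MotionError and nothing moves.
- sign_off(): hands the job in; it is judged then, once.
Trained networks look in the newest picture that a camera, given by its name, has taken for a name from the list of things; names that differ only in an ending like _2 or _b are one class to them, and where a whole thing is asked for, a point or a joint stands for the part that bears it (a point fixed in the world has none). Each returns a list of dicts, best first, with "score" (0 to 1); they miss things now and then, are a little off and sometimes report something else, mostly with a low value. They report only what shows in the picture. A call takes as long as a camera call. They do not tell look-alikes from the thing itself.
- spot_in(camera, name): "centre" ([column, row] in pixels, amid what is visible of it).
- silhouettes(camera, name): "mask" (420x560 bool, what is visible of it) and "centre" ([column, row] in pixels, amid what is visible of it).
- tip_of(camera, name): "centre" ([column, row] in pixels: a listed point, or the origin of a listed thing).
The state is a dict: "clock": time; "q": joint angles; "joint_velocities": joint speeds; "tau": joint torques, N m; "position": TCP position; "eef_rot": TCP orientation; "contact_force": force on the tool from outside, world axes, zero at the start; "wrist_torque": the same for the moment, N m; "finger_gap": opening from 0.0 (shut) to 1.0 (fully open); "grasp_force": force on a finger pad.
Only numpy, scipy, OpenCV 4.12 (cv2) and the standard library are available. Lean on these libraries where they do the work, as an engineer would, in place of code of your own. Each camera call takes 0.05 s, during which the arm holds its last target. There are 200 camera calls.

## Working session

There is one attempt and no reset: what is moved stays moved. The work goes in short steps, each a Python script; the robot and the scene stay as the last script left them, time stands still between calls to the robot, and variables do not carry over. Pictures are saved under pics/ and viewed, at most 10 in all, crops included, and the job is handed in when it is done.

```bash
ls; mkdir -p pics; cat > h.py <<'E'
from cell import *
import numpy as np, cv2
from scipy.spatial.transform import Rotation as R
def ray(f,px,T=None):
    T=np.array(f["cam_to_world"]) if T is None else T
    d=T[:3,:3]@np.array([(px[0]-f["cx"])/f["fx"],(px[1]-f["cy"])/f["fy"],1]);return T[:3,3],d
def at_z(f,px,z,T=None):
    o,d=ray(f,px,T);return (o+d*(z-o[2])/d[2])
def save(f,n): cv2.imwrite("pics/"+n,cv2.cvtColor(np.asarray(f["img"]),cv2.COLOR_RGB2BGR))
E
python3 - <<'E'
from h import *
np.set_printoptions(precision=4,suppress=True)
ims=[]
Z=dict(fixture=0,seat=.1,key_level=.137,spacer_mid=.01,cutter_mid=.005,bush_mid=.009,long_collar_mid=.019,nut=0,glass1=0,engraver=0,wrench=0)
for c in ("top","side"):
    f=grab_frame(c); save(f,c+"0.png")
    print(c,f["fx"],np.array(f["cam_to_world"])[:3,3])
    for n in Z:
        for d in tip_of(c,n)[:4]: print(n,np.round(d["centre"],1),round(d["score"],2),at_z(f,d["centre"],Z[n])[:2])
s=get_state();print(s["clock"],s["position"],s["eef_rot"],s["finger_gap"])
E
```

```text
pics
top 524.1663775191439 [0.3922 0.029  1.4882]
fixture [352.4 207.6] 0.94 [ 0.5745 -0.1941]
fixture [412.  268.6] 0.61 [ 0.405  -0.3658]
fixture [359.3 201.2] 0.56 [ 0.5936 -0.2138]
fixture [148.2 268.1] 0.34 [0.3872 0.379 ]
seat [359.3 204.9] 0.64 [ 0.5701 -0.1976]
seat [428.1 184.6] 0.16 [ 0.6305 -0.383 ]
key_level [357.9 201.7] 0.81 [ 0.5737 -0.1878]
key_level [432.3 183.4] 0.39 [ 0.6276 -0.3831]
key_level [201.  244.7] 0.29 [0.4508 0.2151]
cutter_mid [112.1 233.4] 0.76 [0.4817 0.4841]
cutter_mid [199.1 245.4] 0.66 [0.4544 0.2385]
cutter_mid [277.5 225.6] 0.63 [0.5165 0.0192]
cutter_mid [218.5 279.2] 0.53 [0.3613 0.1803]
bush_mid [254.3 255.1] 0.63 [0.4312 0.0822]
long_collar_mid [228.6 216.4] 0.73 [0.5375 0.1574]
long_collar_mid [249.8 191. ] 0.59 [0.6113 0.1002]
nut [229.9 215.8] 0.38 [0.5412 0.1554]
glass1 [147.5 207.4] 0.69 [0.5586 0.3901]
glass1 [429.8 183.4] 0.6 [ 0.6513 -0.4176]
engraver [290.2 157.3] 0.7 [ 0.7158 -0.0122]
wrench [410.3 267.2] 0.7 [ 0.4088 -0.361 ]
side 511.31431867519353 [-0.0587  0.8662  0.7428]
fixture [249.5 228.7] 0.44 [0.6363 0.0646]
spacer_mid [193.1 266.1] 0.8 [0.6333 0.2644]
cutter_mid [262.8 296.3] 0.93 [0.4507 0.2426]
cutter_mid [162.8 361.7] 0.77 [0.4868 0.4869]
long_collar_mid [252.9 228.5] 0.83 [0.6124 0.0793]
nut [256.  264.3] 0.65 [0.5333 0.1644]
nut [173.2 313.7] 0.28 [0.5662 0.3882]
glass1 [171.6 314.7] 0.71 [0.5667 0.3921]
engraver [243.5 200. ] 0.63 [ 0.7375 -0.0307]
engraver [170.8 314.5] 0.48 [0.5684 0.3927]
wrench [404.6 189.1] 0.45 [ 0.4109 -0.3583]
1.2 [0.1386 0.5323 0.2313] [-0.3992 -3.1161  0.    ] 0.9978136625138414
```

```bash
python3 -c "
import cv2
a=cv2.imread('pics/top0.png');cv2.imwrite('pics/topc.png',cv2.resize(a[130:320,80:460],None,fx=2.1,fy=2.1,interpolation=2))
b=cv2.imread('pics/side0.png');cv2.imwrite('pics/sidec.png',cv2.resize(b,None,fx=1.4,fy=1.4,interpolation=2))"
```

```text
(no output)
```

View pics/topc.png

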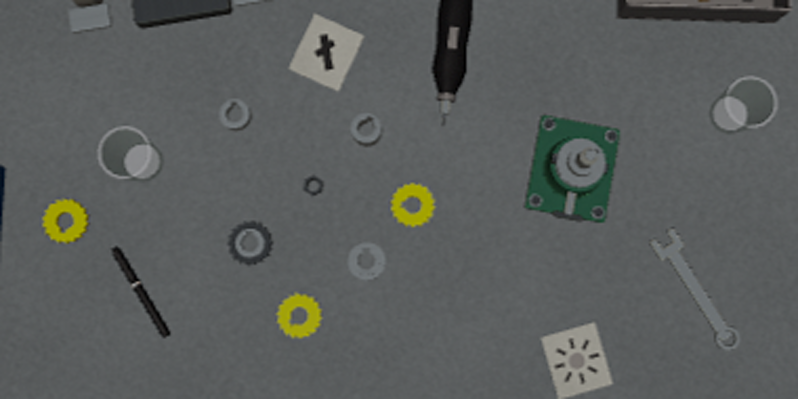

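View pics/sidec.png

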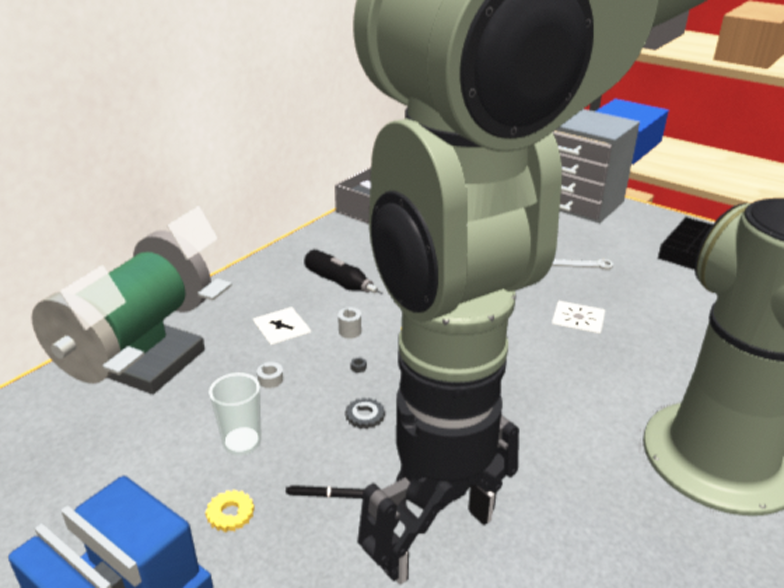

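Cutter candidates in the top picture: the dark one at (199,245), and yellow look-alikes at (112,233), (277,226) and (218,279). I choose the dark one. Collars: (191,184) looks short and (254,191) looks long in the side view, so I take the left one. The bush is at (254,255). Next I look from close by.

```bash
cat >> h.py <<'E'
np.set_printoptions(precision=4,suppress=True)
def dn(y): return (R.from_euler('z',y)*R.from_euler('x',np.pi)).as_rotvec()
def wrist(name=None):
    s=get_state(); f=grab_frame("wrist")
    T=np.eye(4);T[:3,:3]=R.from_rotvec(s["eef_rot"]).as_matrix();T[:3,3]=s["position"]
    f["cam_to_world"]=T@np.array(f["T_tool_cam"])
    if name: save(f,name)
    return f
E
python3 - <<'E'
from h import *
f=wrist();print(np.array(f["T_tool_cam"]),f["fx"],get_state()["clock"])
q1=lambda x,y:np.arctan2(y,x)
import pickle
out={}
for n,(x,y,z) in dict(spacer=(.61,.25,.25),cutter=(.44,.16,.30),fix=(.55,-.19,.36)).items():
    yaw=q1(x,y)+np.pi/2
    movep([x,y,z],dn(yaw)); f=wrist(n+"_w.png"); out[n]=f
    zz=dict(spacer_mid=.01,cutter_mid=.005,bush_mid=.009,seat=.1,key_level=.137)
    for k in zz:
        for d in tip_of("wrist",k)[:3]: print(n,k,d["centre"],round(d["score"],2),at_z(f,d["centre"],zz[k])[:2])
    print(get_state()["clock"])
pickle.dump(out,open("f.pkl","wb"))
ims=[cv2.imread(f"pics/{n}_w.png") for n in out]
cv2.imwrite("pics/m1.png",cv2.resize(np.hstack(ims[:2]),(800,300)))
E
```

```text
[[-0.0008 -0.9537 -0.3007  0.0771]
 [ 1.     -0.0012  0.0012 -0.0005]
 [-0.0015 -0.3007  0.9537 -0.1408]
 [ 0.      0.      0.      1.    ]] 304.1892241920019 1.25
spacer spacer_mid [296.3, 171.1] 0.71 [0.6268 0.2687]
spacer cutter_mid [160.9, 136.0] 0.83 [0.4556 0.2445]
spacer cutter_mid [71.8, 159.4] 0.82 [0.3595 0.1739]
spacer cutter_mid [158.0, 290.8] 0.53 [0.5114 0.0315]
spacer bush_mid [113.0, 242.7] 0.8 [0.4353 0.0837]
3.5333
cutter spacer_mid [426.3, 143.3] 0.8 [0.6219 0.2677]
cutter cutter_mid [306.5, 117.2] 0.91 [0.453  0.2433]
cutter cutter_mid [289.3, 263.6] 0.85 [0.5091 0.027 ]
cutter cutter_mid [224.6, 140.8] 0.81 [0.3568 0.1748]
cutter bush_mid [255.9, 215.3] 0.64 [0.433  0.0869]
cutter key_level [430.1, 144.4] 0.24 [0.5648 0.2576]
4.6417
fix cutter_mid [200.4, 32.7] 0.85 [0.5057 0.0278]
fix cutter_mid [289.7, 172.2] 0.44 [ 0.5636 -0.2068]
fix bush_mid [135.8, 9.6] 0.89 [0.4319 0.0826]
fix seat [289.4, 172.0] 0.6 [ 0.5655 -0.1892]
fix key_level [292.5, 179.3] 0.77 [ 0.5671 -0.1922]
6.3333
```

```bash
python3 - <<'E'
import cv2,numpy as np
def c(n,x,y,w,h): 
    a=cv2.imread(f'pics/{n}_w.png');return cv2.resize(a[y-h:y+h,x-w:x+w],(400,300),interpolation=2)
cv2.imwrite('pics/m2.png',np.vstack([np.hstack([c('spacer',296,171,40,30),c('cutter',306,117,40,30)]),np.hstack([c('cutter',256,215,40,30),c('fix',290,175,80,60)])]))
E
```

```text
(no output)
```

View pics/m2.png

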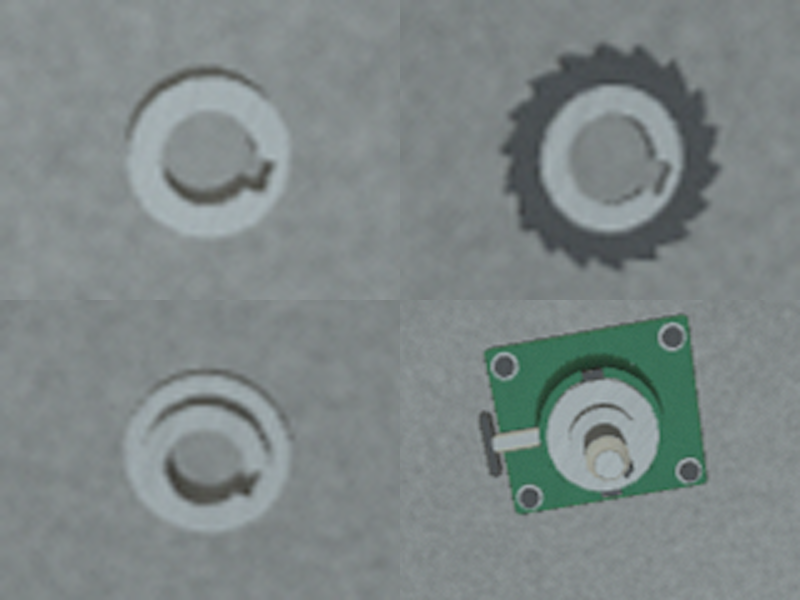

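The crops show the short collar, the dark cutter and the bush, each with its keyway roughly to image-right. On the arbor something dark shows at the lower right, near (628,470) in the crop, which may be the key. I'll take closer views and rectify them.

```bash
cat >> h.py <<'E'
def rect(f,c,z,half=.03,s=.0002):
    """world-aligned orthographic view of plane z about c: col=+x, row=+y"""
    n=int(2*half/s); T=np.array(f["cam_to_world"]); Ti=np.linalg.inv(T)
    X,Y=np.meshgrid(c[0]-half+s*np.arange(n),c[1]-half+s*np.arange(n))
    P=np.stack([X,Y,np.full_like(X,z)],-1)@Ti[:3,:3].T+Ti[:3,3]
    u=f["fx"]*P[...,0]/P[...,2]+f["cx"];v=f["fy"]*P[...,1]/P[...,2]+f["cy"]
    return cv2.remap(np.asarray(f["img"]),u.astype(np.float32),v.astype(np.float32),cv2.INTER_CUBIC)
E
python3 - <<'E'
from h import *
import pickle
out={}
for n,(x,y,z) in dict(fix=(.567,-.191,.245),bush=(.433,.085,.125),cutter=(.454,.2433,.12),spacer=(.626,.268,.125)).items():
    movep([x,y,z],dn(np.arctan2(y,x)+np.pi/2)); out[n]=wrist(n+"_c.png"); print(n,get_state()["clock"],get_state()["position"])
pickle.dump(out,open("f.pkl","wb"))
t=[rect(out[n],c,z) for n,c,z in (("fix",(.567,-.191),.137),("fix",(.567,-.191),.156),("bush",(.433,.085),.018),("cutter",(.454,.2433),.01),("spacer",(.626,.268),.02))]
t.insert(2,rect(out["fix"],(.567,-.191),.1))
t=[cv2.resize(i[...,::-1],(266,266)) for i in t]
cv2.imwrite("pics/m3.png",np.vstack([np.hstack(t[:3]),np.hstack(t[3:])]))
E
```

```text
fix 6.925 [ 0.568  -0.1914  0.2471]
bush 8.225 [0.4349 0.0843 0.1259]
cutter 8.9583 [0.4542 0.2424 0.1198]
spacer 9.7417 [0.6244 0.267  0.1247]
```

View pics/m3.png

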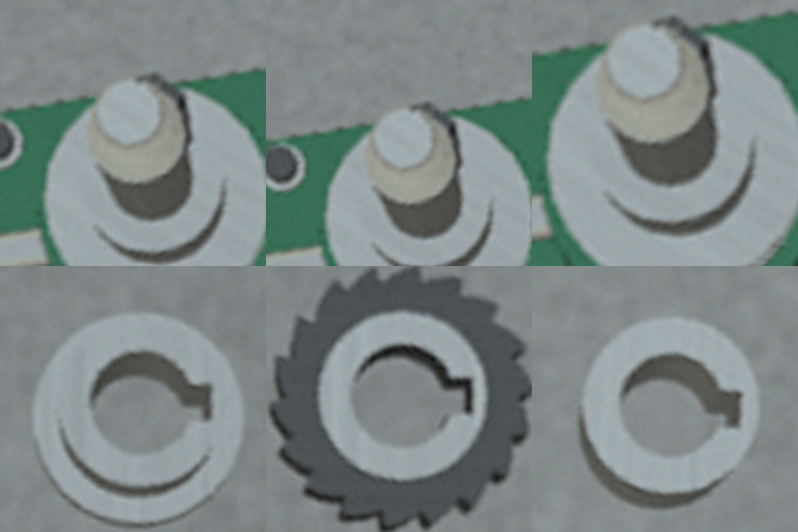

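The close views show the keyways of all three pieces pointing about +x in the world. The key shows as a dark block at about −1.1 rad from the arbor axis. I'll enlarge once with angle grids to refine.

```bash
python3 - <<'E'
from h import *
import pickle
o=pickle.load(open("f.pkl","rb"))
t=[]
for n,c,z in (("fix",(.5679,-.1894),.137),("bush",(.433,.085),.018),("cutter",(.454,.2433),.01),("spacer",(.626,.268),.02)):
    im=rect(o[n],c,z,.03,.0001)
    if n!="fix":
        # outer bright-face circle by Hough
        g=cv2.GaussianBlur(cv2.cvtColor(im,cv2.COLOR_RGB2GRAY),(0,0),3)
        r={"bush":250,"cutter":190,"spacer":200}[n]
        h=cv2.HoughCircles(g,cv2.HOUGH_GRADIENT_ALT if 0 else cv2.HOUGH_GRADIENT,1,400,param1=60,param2=12,minRadius=r-12,maxRadius=r+12)
        hb=cv2.HoughCircles(g,cv2.HOUGH_GRADIENT,1,400,param1=60,param2=8,minRadius=112,maxRadius=126)
        f=lambda h:(c[0]-.03+h[0,0,0]*1e-4,c[1]-.03+h[0,0,1]*1e-4,h[0,0,2]*1e-4)
        print(n,"outer",f(h),"bore",f(hb)); c=f(hb)[:2]
    im=cv2.resize(rect(o[n],c,z,.018,.00009),(400,300) if 0 else (300,300))
    k=300/.036; C=(150,150)
    for a in np.arange(-1.5,.6,.1) if n=="fix" else np.arange(-.4,.5,.1):
        p=lambda r:(int(150+r*k*np.cos(a)),int(150+r*k*np.sin(a)))
        cv2.line(im,p(.0158),p(.0178),(255,0,0) if abs(a*2-round(a*2))<.01 else (255,255,0),1)
    t.append(im[...,::-1])
cv2.imwrite("pics/m4.png",np.vstack([np.hstack(t[:2]),np.hstack(t[2:])]))
E
```

```text
Traceback (most recent call last):
TypeError: 'NoneType' object is not subscriptable
```

```bash
cat >> h.py <<'E'
from scipy.optimize import differential_evolution
from scipy.ndimage import map_coordinates
def hole_pts(d):
    r,w,D=.0118+d,.00425+d,.016+d
    a0=np.arcsin(w/r);a=np.linspace(a0,2*np.pi-a0,120)
    x0=r*np.cos(a0);s=np.linspace(x0,D,14)[1:-1];e=np.linspace(-w,w,24)[2:-2]
    return np.vstack([np.c_[r*np.cos(a),r*np.sin(a)],np.c_[s,0*s+w],np.c_[s,0*s-w],np.c_[0*e+D,e]])
def fit_hole(f,c,z,tol=.006,amax=.6,a0=0):
    """pose (x,y,angle) of the keyed bore whose upper rim lies in plane z"""
    s=.0002; g=cv2.GaussianBlur(cv2.cvtColor(rect(f,c,z,.03,s),cv2.COLOR_RGB2GRAY),(0,0),1.5).astype(float)
    O,I=hole_pts(.0009),hole_pts(-.0009)
    def cost(p):
        def smp(P):
            x=p[0]+P[:,0]*np.cos(p[2])-P[:,1]*np.sin(p[2]);y=p[1]+P[:,0]*np.sin(p[2])+P[:,1]*np.cos(p[2])
            return map_coordinates(g,[(y+.03)/s,(x+.03)/s],order=1)
        return -np.mean(np.clip(smp(O)-smp(I),-20,40))
    r=differential_evolution(cost,[(-tol,tol)]*2+[(a0-amax,a0+amax)],seed=1,popsize=20)
    return np.array([c[0]+r.x[0],c[1]+r.x[1],r.x[2]]),-r.fun
E
python3 - <<'E'
from h import *
import pickle
o=pickle.load(open("f.pkl","rb"))
t=[]
for n,c,z in (("fix",(.5679,-.1894),.137),("bush",(.433,.085),.018),("cutter",(.454,.2433),.01),("spacer",(.626,.268),.02)):
    a=0
    if n!="fix":
        p,q=fit_hole(o[n],c,z);print(n,p,q);c=p[:2];a=p[2]
    im=cv2.resize(rect(o[n],c,z,.018,.00009),(300,300));k=300/.036
    if n!="fix":
        P=hole_pts(0)@np.array([[np.cos(a),np.sin(a)],[-np.sin(a),np.cos(a)]])
        for x in P[::3]: cv2.circle(im,tuple((150+x*k).astype(int)),1,(255,0,0),-1)
    else:
        for a in np.arange(-1.5,.6,.1):
            p=lambda r:(int(150+r*k*np.cos(a)),int(150+r*k*np.sin(a)))
            cv2.line(im,p(.0158),p(.0178),(255,0,0) if abs(a*2-round(a*2))<.01 else (255,255,0),1)
        cv2.circle(im,(150,150),int(.011*k),(255,0,0),1)
    t.append(im[...,::-1])
cv2.imwrite("pics/m4.png",np.vstack([np.hstack(t[:2]),np.hstack(t[2:])]))
E
```

```text
bush [0.4349 0.0856 0.0066] 34.477380924708676
cutter [0.4548 0.2423 0.002 ] 36.02926478228679
spacer [0.6273 0.2691 0.0913] 36.20814548507795
```

View pics/m4.png

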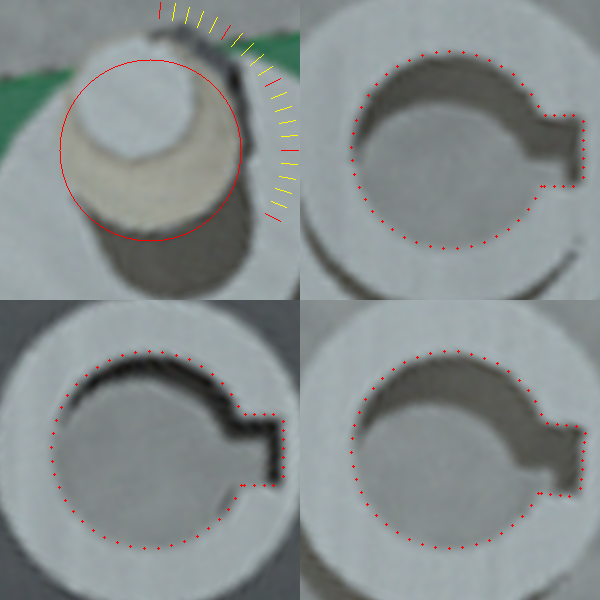

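The keyway fits match the pictures well (spacer +0.09 rad, cutter 0.00, bush +0.01). The key is at about −1.0 rad and I'll look at it from its own side while carrying the spacer. Now I pick the spacer with two grasps 90° apart to centre it.

```bash
cat >> h.py <<'E'
def st(m=""):
    s=get_state();y=R.from_rotvec(s["eef_rot"]).as_matrix()[:3,0]
    print(m,"t%.2f"%s["clock"],s["position"],"yaw%.3f"%np.arctan2(y[1],y[0]),"gap%.3f"%s["finger_gap"],"F",np.round(s["contact_force"],1),"g%.0f"%s["grasp_force"],flush=True);return s
def pick(x,y,gz,yaw,force=60):
    movep([x,y,gz+.05],dn(yaw-np.pi/2)); move_l([x,y,gz],.12); st("above")
    grab(20); st("g1"); let_go()
    move_l([x,y,gz],.1,rot=dn(yaw)); grab(force); s=st("g2"); return s
E
python3 - <<'E'
from h import *
s=pick(.6273,.2691,.001,-.16)
move_l([.6273,.2691,.06],.2); st("up")
E
```

```text
above t12.51 [0.6273 0.2691 0.0009] yaw-1.731 gap0.999 F [-0.7 -0.5 -0.3] g0
g1 t12.99 [0.6278 0.2693 0.0019] yaw-1.731 gap0.460 F [-0.3 -1.5  4. ] g20
g2 t15.72 [0.6276 0.2692 0.0014] yaw-0.160 gap0.446 F [-0.5 -0.1  2.1] g61
up t16.17 [0.6275 0.2691 0.0601] yaw-0.160 gap0.447 F [-0.7  0.1 -2.1] g60
```

```bash
python3 - <<'E'
from h import *
import pickle
yaw=-1.2;ax=np.array([.5679,-.1894])
movep([.60,.1,.22],dn(-.8))
movep([*(ax-.085*np.array([np.cos(yaw),np.sin(yaw)])),.24],dn(yaw)); sleep(.15)
f=wrist("key.png");s=st(); pickle.dump((f,s["position"]),open("k.pkl","wb"))
p,q=fit_hole(f,s["position"][:2],s["position"][2]+.0186,a0=.0913+yaw+.16,amax=.3);print(p,q,p[:2]-s["position"][:2],p[2]-yaw)
t=[]
for z in (.137,.156,.1):
    im=cv2.resize(rect(f,ax,z,.018,.00009),(300,300));k=300/.036
    for a in np.arange(-2,.6,.1):
        P=lambda r:(int(150+r*k*np.cos(a)),int(150+r*k*np.sin(a)))
        cv2.line(im,P(.0158),P(.0172),(255,0,0) if abs(a*2-round(a*2))<.01 else (255,255,0),1)
    t.append(im)
t.append(cv2.resize(rect(f,s["position"][:2],s["position"][2]+.0186,.03,.0002),(300,300)))
for i in (0,1): cv2.circle(t[i],(150,150),int((.011,.008)[i]*k),(255,0,0),1)
cv2.imwrite("pics/m5.png",np.vstack([np.hstack(t[:2]),np.hstack(t[2:])])[...,::-1])
E
```

```text
t18.18 [ 0.5376 -0.1087  0.2397] yaw-1.197 gap0.447 F [ 0.3 -0.  -1.3] g60
[ 0.5382 -0.1101 -0.9292] 34.76845361185927 [ 0.0007 -0.0014] 0.2708489034598057
```

View pics/m5.png

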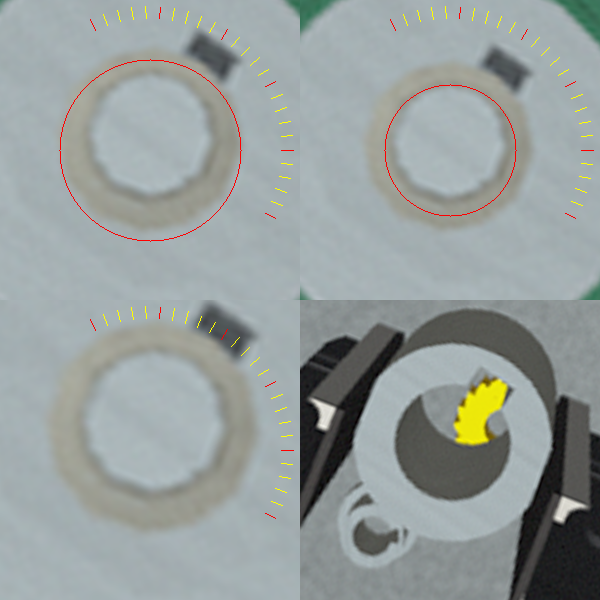

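The key is clear from above, at about (212,57) in tile 1, so its direction is about −0.945 rad. I'll refine the axis by fitting the flange edge in the two opposed views.

```bash
python3 - <<'E'
from h import *
import pickle
o=pickle.load(open("f.pkl","rb"))["fix"]; k,_=pickle.load(open("k.pkl","rb"))
a=np.linspace(0,2*np.pi,200)
def fit(f,z,r,chan,tol=.005,c=(.568,-.190)):
    s=.0002;im=rect(f,c,z,.045,s).astype(float)
    g=im@np.array(chan,float);g=cv2.GaussianBlur(g,(0,0),1.5)
    def cost(p):
        S=lambda R:map_coordinates(g,[(p[1]+R*np.sin(a)+.045)/s,(p[0]+R*np.cos(a)+.045)/s],order=1)
        return -np.mean(np.clip(S(p[2]-.0008)-S(p[2]+.0008),-30,30))
    q=differential_evolution(cost,[(-tol,tol)]*2+[(r-.0015,r+.0015)],seed=1)
    return np.r_[c+q.x[:2],q.x[2],-q.fun]
for n,f in(("old",o),("key",k)):
    print(n,"cam",f["cam_to_world"][:3,3],"flange",fit(f,.08,.0315,(1,-1,0)),"thread",fit(f,.156,.0079,(-.3,-.3,2*-.0) if 0 else (-.5,-.5,1)), "spig",fit(f,.141,.011,(.5,.5,-1)))
E
```

```text
old cam [ 0.5915 -0.1184  0.3865] flange [ 0.5683 -0.1888  0.0316 24.1406] thread [ 0.5681 -0.1896  0.0065 13.5008] spig [ 0.5679 -0.1902  0.0107  5.5365]
key cam [ 0.5656 -0.1808  0.3803] flange [ 0.5678 -0.1903  0.0315 26.167 ] thread [ 0.5677 -0.1905  0.0067 17.6805] spig [ 0.5678 -0.1905  0.0106 17.3318]
```

```bash
cat >> h.py <<'E'
AX=np.array([.5678,-.1897])
def down(x,y,z,yaw,F=6,v=.03):
    h=move_l([x,y,z],v,rot=dn(yaw),until_force=F); s=st("hit" if h else "free"); print("   M",np.round(s["wrist_torque"],2)); return h,s
E
python3 - <<'E'
from h import *
yaw=-1.195
move_l([*AX,.24],.2,rot=dn(yaw)); move_l([*AX,.163],.15); st()
down(*AX,.1010,yaw)
E
```

```text
t19.43 [ 0.5681 -0.1893  0.1638] yaw-1.194 gap0.446 F [-0.   0.1 -0.2] g60
free t21.64 [ 0.5678 -0.1897  0.1014] yaw-1.195 gap0.449 F [-2.  -0.1  2.7] g61
   M [ 0.12  0.37 -0.01]
```

The spacer went straight home (TCP z 0.1014, the same as when it was gripped on the bench). Release it, then pick the cutter.

```bash
python3 - <<'E'
from h import *
let_go(); move_l([*AX,.19],.25); st("rel")
s=pick(.4552,.2415,-.002,-.26)
move_l([.4552,.2415,.06],.2); st("up")
movep([.50,.12,.22],dn(-.8)); 
movep([*AX,.185],dn(-.26-.937)); sleep(.1); f=wrist("c2.png");s=st()
p,q=fit_hole(f,s["position"][:2],s["position"][2]+.012,a0=-.935,amax=.3);print(p,q,p[:2]-s["position"][:2])
E
```

```text
rel t22.68 [ 0.5682 -0.1899  0.1909] yaw-1.195 gap1.001 F [-0.4 -0.4 -0.1] g0
above t24.95 [ 0.4555  0.2412 -0.0019] yaw-1.831 gap1.000 F [ 0.8 -0.4 -0.5] g0
g1 t25.33 [ 0.4558  0.2418 -0.0009] yaw-1.831 gap0.688 F [-1.3 -0.2  5.3] g20
g2 t27.82 [ 0.4552  0.2416 -0.0013] yaw-0.260 gap0.673 F [-1.4  0.3  7.3] g63
up t28.28 [0.4553 0.2415 0.0598] yaw-0.260 gap0.671 F [ 0.2  0.7 -2.7] g65
 t30.48 [ 0.5681 -0.1881  0.1853] yaw-1.194 gap0.673 F [ 0.2  0.8 -1.5] g64
[ 0.5685 -0.1896 -0.8921] 36.50469885396093 [ 0.0004 -0.0016]
```

```bash
python3 - <<'E'
from h import *
yaw=-1.21
move_l([*AX,.160],.12,rot=dn(yaw)); st()
down(*AX,.1183,yaw)
E
```

```text
t30.84 [ 0.5673 -0.1889  0.1596] yaw-1.209 gap0.676 F [ 0.1  0.1 -2. ] g64
free t32.38 [ 0.5677 -0.1896  0.1188] yaw-1.210 gap0.671 F [-4.1  1.1  2.7] g65
   M [ 0.19  0.59 -0.05]
```

```bash
python3 - <<'E'
from h import *
let_go(); move_l([*AX,.19],.25); st("rel")
s=pick(.4351,.0848,.007,-.26)
move_l([.4351,.0848,.07],.2); st("up")
movep([.50,0,.22],dn(-.8)); 
movep([*AX,.185],dn(-1.215)); sleep(.1); f=wrist("b2.png");s=st()
p,q=fit_hole(f,s["position"][:2],s["position"][2]+.0105,a0=-.935,amax=.3);print(p,q,p[:2]-s["position"][:2])
move_l([*AX,.170],.12,rot=dn(-1.215)); st()
down(*AX,.1368,-1.215)
E
```

```text
rel t33.22 [ 0.5686 -0.1901  0.1912] yaw-1.210 gap0.999 F [-0.6 -0.7 -0.8] g0
above t35.04 [0.4356 0.0844 0.0072] yaw-1.832 gap1.003 F [-0.5 -0.5  0.7] g0
g1 t35.54 [0.4354 0.0849 0.0077] yaw-1.831 gap0.435 F [-1.3 -0.   5.8] g19
g2 t38.33 [0.4351 0.0849 0.0074] yaw-0.260 gap0.416 F [-2.   0.2  6.1] g59
up t38.79 [0.4353 0.0848 0.0699] yaw-0.260 gap0.413 F [-0.8 -0.1 -2. ] g60
 t40.54 [ 0.5677 -0.1877  0.1854] yaw-1.212 gap0.413 F [-0.4  0.1 -1. ] g60
[ 0.5676 -0.1886 -0.9242] 38.2688813784602 [-0.0001 -0.0009]
 t40.82 [ 0.5672 -0.1884  0.1697] yaw-1.213 gap0.412 F [ 0.4 -0.8 -0.3] g60
hit t41.84 [ 0.5675 -0.1896  0.1375] yaw-1.215 gap0.417 F [-0.9  0.5  4.8] g61
   M [0.11 0.07 0.  ]
```

```bash
python3 - <<'E'
from h import *
let_go(); move_l([*AX,.20],.2)
yaw=-1.2
movep([AX[0]-.0,AX[1]+.03,.32],dn(yaw)); sleep(.1)
f=wrist("fin.png")
movep([.40,.05,.35],dn(-.9)); g=grab_frame("side"); save(g,"fins.png"); st()
a=cv2.resize(rect(f,AX,.148,.045,.00025),(360,360))[...,::-1]
im=np.asarray(g["img"])[...,::-1]
T=np.linalg.inv(np.array(g["cam_to_world"]));p=T[:3,:3]@np.array([*AX,.12])+T[:3,3]
u,v=int(g["fx"]*p[0]/p[2]+g["cx"]),int(g["fy"]*p[1]/p[2]+g["cy"]);print(u,v)
v=max(v,50);b=cv2.resize(im[v-50:v+50,max(u-60,0):u+60],(432,360),interpolation=cv2.INTER_CUBIC)
cv2.imwrite("pics/m6.png",np.hstack([a,b]))
E
```

```text
t44.66 [0.4011 0.0493 0.3498] yaw-0.901 gap0.995 F [ 0.3 -0.3  0.4] g0
329 157
```

View pics/m6.png

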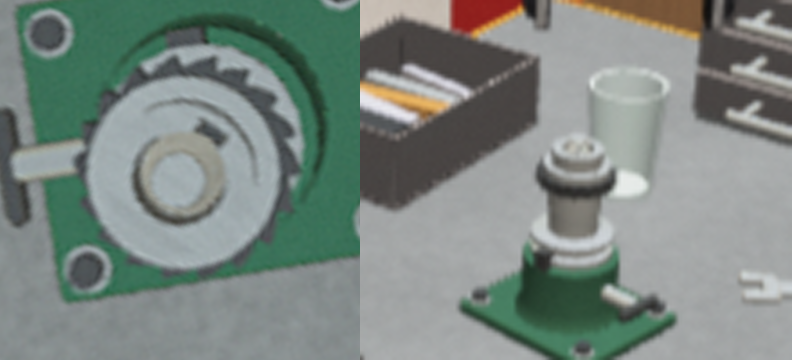

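The picture shows the spacer, cutter and bush stacked flat, with the keyway over the key (at (210,130)) and the gripper clear. I'm handing in.

```bash
python3 -c "
from cell import *
print(sign_off())"
```

```text
the job is handed in; nothing more can be done
None
```

The short spacing collar, dark steel cutter and flanged bush are on the arbor in that order, each keyed and down at its home height; I handed in at about 45 s of the 70 s, and no result came back.

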